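Refit the filter stack of a desk air cleaner

TASK

The desk air cleaner stands open with its bare post sloping towards you. Put its parts back on the post in this order: first the flanged support wheel, flange against the round seat and hub outwards, then the filter cartridge, then the cap with its knob outwards, each pushed fully home on the one below. Leave the calculator, stapler and tape roll where they are.

Things in the scene. Friction and masses are not known exactly. Their poses are not given: they have to be found in the camera images.
- stand: base of the desk air cleaner, fixed to the desk, a grey slab about 140 x 124 x 16 mm; origin under it on the desk. Carries the sloping seat. Its -x axis is the side to which the post leans (roughly towards the robot).
- spindle: round white seat, 100 mm across, with a plain steel post, fixed to the stand. Origin: centre of the seat's face, 62 mm above the desk. z runs outwards along the post, 30 degrees from vertical, leaning towards the stand's -x; y is level. Post 20 mm thick, 92 mm long, its last 12 mm tapering to 10 mm. Stacked: support 0 to 30 mm from the seat, filter 30 to 74, cap from 74.
- post_tip (a point): tip of the post, on its axis, 92 mm from the seat
- support: support wheel, grey plastic, loose, standing flange down, 0.12 kg: a flange 84 mm in diameter and 6 mm thick with a round hub 56 mm in diameter above it, 30 mm high in all; through bore 25 mm. Origin: centre of the flange's underside; z along the bore, towards the hub.
- filter: filter cartridge, a pleated paper cylinder with grey end rings, loose, upright, 0.15 kg: 62 mm in diameter, 44 mm high, through bore 25 mm, both ends alike. Origin: centre of the lower end; z along the bore.
- filter_mid (a point): the middle of the filter cartridge, on its axis, 22 mm from either end
- cap: cap, white plastic, loose, knob up, 0.10 kg: a disc 72 mm in diameter and 30 mm thick, with a round knob 32 mm in diameter and 28 mm high on top (58 mm in all). A blind bore 25 mm in diameter and 22 mm deep in its underside goes over the post. Origin: centre of the underside; z towards the knob.
- calculator: bystander: desk calculator 122 x 76 x 17 mm, origin under its centre
- stapler: bystander: stapler 34 x 124 x 42 mm, origin under its centre
- tape_roll: bystander: roll of brown packing tape lying flat, 93 mm in diameter, 48 mm high, origin under its centre
Mind the look-alikes: they are no part of the job. Leave any green or orange look-alike of the filter alone.

How it is judged:
On the way, in this order (a step that is already met when the one before it is completed fails the run):
1. the support wheel sits flat on the seat, on the post, flange down (x of support in the frame of spindle between -0.005 and 0.005 m and y of support in the frame of spindle between -0.005 and 0.005 m and z of support in the frame of spindle between -0.004 and 0.004 m and angle between the z axis of support and the z axis of spindle, either way round below 0.08 rad), for 0.2 s.
2. the filter cartridge sits on the post, home on the support wheel (all of step 1 and x of filter_mid in the frame of spindle between -0.005 and 0.005 m and y of filter_mid in the frame of spindle between -0.005 and 0.005 m and z of filter_mid in the frame of spindle between 0.048 and 0.056 m and angle between the z axis of filter and the z axis of spindle, either way round below 0.08 rad), for 0.2 s.
At the end, for the whole second after the job is handed in: Support wheel (hub outwards), filter and cap (knob outwards) are on the post in this order from the seat, at rest, each within 4 mm of fully home along the post (support at 0, filter at 30 mm, cap at 74 mm), within 5 mm of its axis in x and y, and within 0.08 rad of its direction (all of step 2 and x of cap in the frame of spindle between -0.005 and 0.005 m and y of cap in the frame of spindle between -0.005 and 0.005 m and z of cap in the frame of spindle between 0.07 and 0.078 m and angle between the z axis of cap and the z axis of spindle, either way round below 0.08 rad and linear speed of each of support, filter, cap below 0.02 m/s); the robot touches nothing.
It fails at once if the calculator is pushed more than 30 mm (distance of calculator from where it was at the start of the episode above 0.03 m).
It fails at once if the stapler is pushed more than 30 mm (distance of stapler from where it was at the start of the episode above 0.03 m).
It fails at once if the tape roll is pushed more than 30 mm (distance of tape_roll from where it was at the start of the episode above 0.03 m).
It also fails if it takes over 72 s, if anything falls off the work surface, if the arm or the gripper's body presses on something with over 40 N, if the wrist force passes 120 N, or if a joint passes its speed limit or range.

ROBOT

A 7-joint arm with a two-finger parallel gripper is mounted at the origin on a cart in front of the work surface, level with it; the furniture and walls round the work are solid. World frame = base frame: x ahead of the robot, y to its left, z up, the work surface at z = 0. Lengths are in m, angles in rad, forces in N, time in s.
With the tool pointing down it reaches from about 0.425 to 0.95 m from the base axis. Payload 4.7 kg.
Tool frame: the origin (TCP) lies on the front face of the gripper's body, between the roots of the fingers; the fingertips stand 73 mm ahead of it and the grasp point (between the pads) lies 54 mm ahead of it; z points along the fingers, y is the line along which they close (so a half turn about z gives the same grasp; the last joint's range is limited). The gripper opens to 85 mm and grips with 20 to 120 N. Pads are 22 mm wide; open, the fingers measure 114 mm over their backs; the gripper's body (76 mm by 85 mm) begins 54 mm behind the grasp point. The pads swing forward as they close: fully open they stand 13 mm farther back than shut.
Start: joints at [-1.151, 0.469, -0.049, 1.532, 0.024, 1.141, -0.082], TCP at [0.293, 0.608, 0.304] pointing down, gripper open.
Joint ranges: [-2.59, 2.59], [-0.33, 1.99], [-1.39, 1.29], [0.1, 2.45], [-1.04, 4.18], [0.21, 1.99], [-2.66, 2.66]. Speed limits (rad/s): [2.57, 2.57, 3.14, 3.14, 3.14, 3.14, 3.14].

INTERFACE

Orientations are given as a rotation vector (axis times angle).
In Python, from cell import ctrl gives the robot as it stands.
- The arm moves only by the tool move_arm, never from a script. Its argument "rows" is a list of rows, each an object with "delta_pos": the shift along the tool's x, y, z in cm, a list of three; "dr": the turn, a rotation vector about the tool's x, y, z in degrees, a list of three. In form: [{"delta_pos": [tx, ty, tz], "dr": [ax, ay, az]}, ...]. A call has 1 to 5 rows; each row is the pose to reach, as a shift and turn from the pose commanded when the call began, along the tool's axes at that moment; what a row does not reach only later rows make up. A row lasts 1/12 s, in which the tool goes at most 41.7 mm and 7.16 degrees, less where a joint would pass 70% of its speed; a pose out of reach is approached as far as the arm can. A call with a gripper value outside its range is refused whole. "fingers" is the closure, from 0 (fully open) to 1 (shut), set as the call begins (left out, the last holds). The fingers move at their own pace and stop on an object; "squeeze" is the grip in N (left out, the last holds). Time passes only in rows, so rows that repeat a pose let the fingers close. It gives the time, the measured TCP pose, the force, the opening and the grip force at its end, in the units of the state.
- ctrl.get_obs(): the state, without advancing time (a new reading comes with each control period).
- ctrl.read_camera(name): name is "scene" or "top"; returns a dict with "frame" (480x640x3 uint8, red, green, blue), "mtx" (3x3 intrinsics, pixels), "D" ([k1, k2, p1, p2, k3] as OpenCV has them; the pictures are not rectified), "view" (4x4, takes a point from world to camera coordinates). Camera axes: x right, y down, z forward; pixel columns grow to the right and rows downward; lengths in m; the calibration is good to about 2 mm. A picture is of the moment at which its call begins. There is no depth.
- ctrl.close_job(): hands the job in; it is judged then, once.
The state is a dict: "time_s": time; "joints": joint angles; "joint_vel": joint speeds; "effort": joint torques, N m; "eef_pos": TCP position; "eef_rot": TCP orientation; "ft_force": force on the tool from outside, world axes, zero at the start; "wrist_torque": the same for the moment, N m; "finger_gap": opening from 0.0 (shut) to 1.0 (fully open); "gripper_force": force on a finger pad.
Only numpy, scipy, OpenCV 4.12 (cv2) and the standard library are available. Lean on these libraries where they do the work, as an engineer would, in place of code of your own. Each camera call takes 0.05 s, during which the arm holds its last target. There are 200 camera calls.

## Working session

There is one attempt and no reset: what is moved stays moved. The work goes in short steps, Python scripts to look and compute and a tool call to move; the robot and the scene stay as the last step left them, time stands still between calls to the robot, and variables do not carry over. Pictures are saved under pics/ and viewed, at most 13 in all, crops included, and the job is handed in when it is done.

Besides the shell and the picture viewer there is one more tool, called after "Emit:" by a JSON object that holds its "api" and its "payload", one argument or row to a line. move_arm: Moves the arm, as the interface text tells. Its arguments: {"type":"object","properties":{"rows":{"type":"array"},"fingers":{"type":"number"},"squeeze":{"type":"number"}},"required":["rows"]}

```bash
mkdir -p pics; cat > h.py <<'E'
import numpy as np, cv2
from scipy.spatial.transform import Rotation as R
from cell import ctrl
def snap(cam,fn,crop=None,scale=1):
    c=ctrl.read_camera(cam); f=c["frame"][:,:,::-1]
    if crop: x0,y0,x1,y1=crop; f=f[y0:y1,x0:x1]
    if scale!=1: f=cv2.resize(f,None,fx=scale,fy=scale,interpolation=cv2.INTER_CUBIC)
    cv2.imwrite("pics/"+fn,f); return c
def px2w(c,uv,z):
    "pixels -> world points on plane z"
    n=cv2.undistortPoints(np.array(uv,float).reshape(-1,1,2),np.array(c["mtx"]),np.array(c["D"],float)).reshape(-1,2)
    V=np.array(c["view"]);Rm=V[:3,:3];o=-Rm.T@V[:3,3]
    d=np.c_[n,np.ones(len(n))]@Rm
    return o+d*((z-o[2])/d[:,2])[:,None]
def w2px(c,P):
    V=np.array(c["view"])
    return cv2.projectPoints(np.array(P,float).reshape(-1,1,3),cv2.Rodrigues(V[:3,:3])[0],V[:3,3],np.array(c["mtx"]),np.array(c["D"],float))[0].reshape(-1,2)
E
python3 - <<'E'
from h import *
for n in ("scene","top"):
    c=snap(n,n+"0.png"); V=np.array(c["view"]); print(n,np.round(-V[:3,:3].T@V[:3,3],3),np.round(V[2,:3],2),np.array(c["mtx"])[0,0])
o=ctrl.get_obs();print(o)
E
```

```text
scene [-0.192 -0.868  1.432] [ 0.39  0.61 -0.69] 624.9483134102829
top [0.294 0.279 1.318] [ 0.22  0.02 -0.98] 502.9830331791741
{'time_s': 0.1, 'joints': array([-1.15090571,  0.46937891, -0.04861388,  1.53353695,  0.02407103,
        1.14102859, -0.08229501]), 'joint_vel': array([-0.00043691, -0.00015748,  0.00058861, -0.00296321,  0.00073369,
        0.00136648, -0.00028946]), 'effort': array([ 1.25306560e-03, -5.11515319e+01, -4.65426652e-02, -2.38391286e+01,
        1.08812260e-02,  4.37422015e-03, -1.65328538e-05]), 'eef_pos': array([0.29266612, 0.6078222 , 0.30296998]), 'eef_rot': array([-6.98917206e-01, -3.06248329e+00,  2.71590869e-03]), 'ft_force': array([-0.46147657, -0.24717125,  0.661002  ]), 'wrist_torque': array([ 0.01299512, -0.01866721, -0.02715445]), 'gripper_force': 0.0, 'finger_gap': 1.001740742802809}
```

View pics/scene0.png

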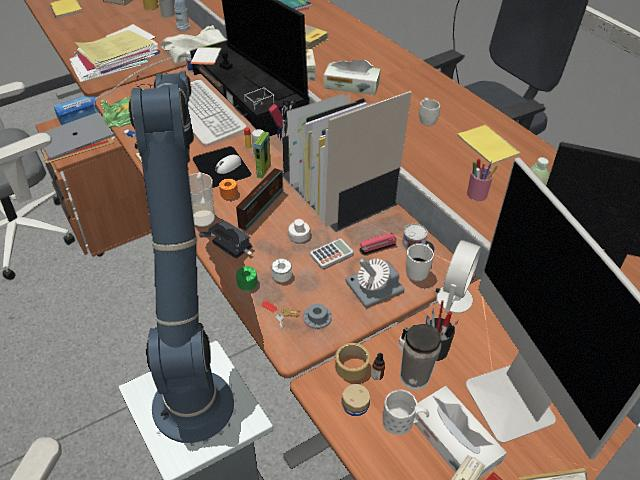

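View pics/top0.png

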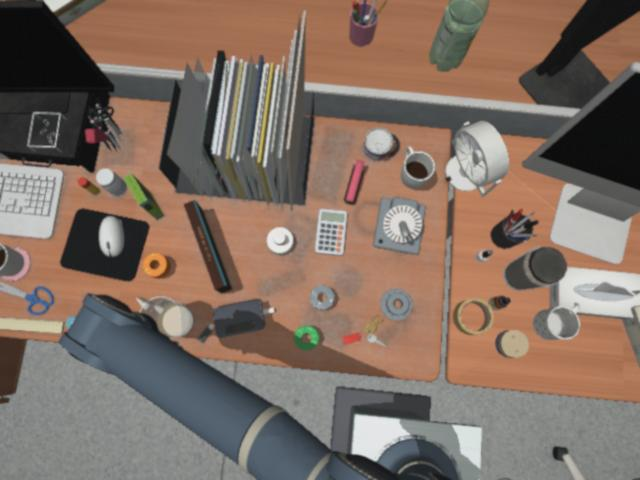

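The scene shows the stand at top px (403,225), the support at (397,304), the filter at (322,297), the cap at (280,240), and look-alikes in green (307,338) and orange (155,265). I'll enlarge the work area in both views.

```bash
python3 - <<'E'
from h import *
c=snap("top","top1.png",(255,190,445,330),4)
c2=snap("scene","sc1.png",(260,200,440,335),4.4)
print(np.round(px2w(c,[(403,225),(397,304),(322,297),(280,240)],0.03),3))
E
```

```text
[[0.638 0.075 0.03 ]
 [0.429 0.077 0.03 ]
 [0.427 0.269 0.03 ]
 [0.564 0.393 0.03 ]]
```

View pics/top1.png

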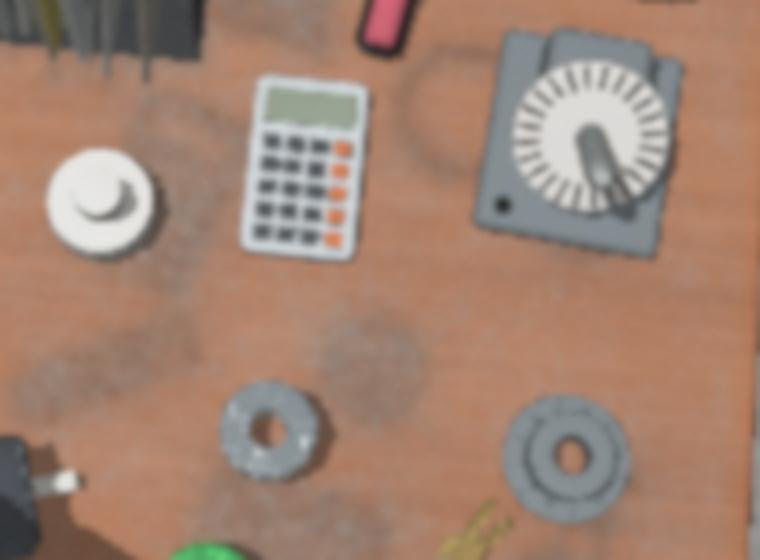

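View pics/sc1.png

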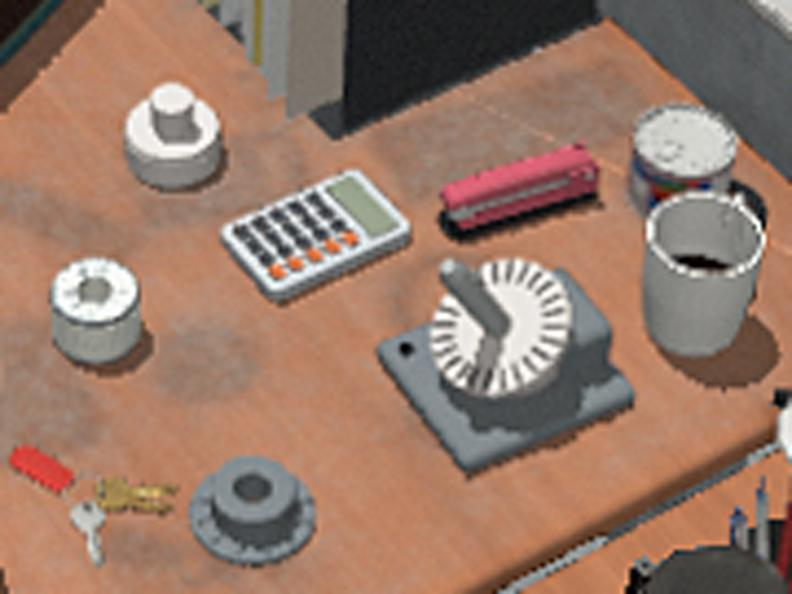

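The enlarged crops show, in crop px:
- **Top crop:** seat centre (592,137); slab corners (505,30), (683,65), (657,255), (475,225); filter top (270,430); hub top (573,455); cap disc (101,201).
- **Scene crop:** post tip (450,268); filter top (96,287); hub top (250,487); knob top (173,98).

```bash
python3 - <<'E'
from h import *
c=ctrl.read_camera("top");s=ctrl.read_camera("scene")
T=lambda *p:[(255+(x+.5)/4-.5,190+(y+.5)/4-.5) for x,y in p]
S=lambda *p:[(260+(x+.5)/4.4-.5,200+(y+.5)/4.4-.5) for x,y in p]
cor=px2w(c,T((505,30),(683,65),(657,255),(475,225)),.016);print("slab",cor.round(3))
ex=(cor[0]+cor[1]-cor[2]-cor[3]);ey=cor[0]+cor[3]-cor[1]-cor[2]
print(np.degrees([np.arctan2(ex[1],ex[0]),np.arctan2(-ey[0],ey[1])]),cor.mean(0))
print("seat top",px2w(c,T((592,137)),.062).round(4),"scene",px2w(s,S((502,326)),.062).round(4))
print("tip scene",px2w(s,S((450,268)),.1417).round(4))
print("filter",px2w(c,T((270,430)),.044).round(4),px2w(s,S((96,287)),.044).round(4))
print("support hub",px2w(c,T((573,456)),.03).round(4),px2w(s,S((251,488)),.03).round(4),"flange",px2w(c,T((567,458)),.006).round(4))
print("cap",px2w(c,T((101,201)),.03).round(4),"knob",px2w(c,T((99,192)),.058).round(4),px2w(s,S((173,98)),.058).round(4))
st=np.array([0.66,0.07])
E
```

```text
slab [[0.713 0.137 0.016]
 [0.701 0.016 0.016]
 [0.569 0.026 0.016]
 [0.577 0.147 0.016]]
[-4.26660469 -4.70867073] [0.63995844 0.08134071 0.016     ]
seat top [[0.6323 0.0809 0.062 ]] scene [[0.6341 0.0814 0.062 ]]
tip scene [[0.5878 0.0851 0.1417]]
filter [[0.4255 0.2687 0.044 ]] [[0.4296 0.2732 0.044 ]]
support hub [[0.43   0.0745 0.03  ]] [[0.4302 0.0764 0.03  ]] flange [[0.4308 0.0745 0.006 ]]
cap [[0.5647 0.3935 0.03  ]] knob [[0.5646 0.393  0.058 ]] [[0.567  0.3948 0.058 ]]
```

```bash
cat >> h.py <<'E'
PSI=np.radians(-4.5); SEAT=np.array([.633,.081,.062]); A=np.array([-.5*np.cos(PSI),-.5*np.sin(PSI),np.sqrt(.75)])
def Rt(tilt,psi=PSI):
    "tool pose: tilt=0 straight down, tilt=30 along -A; tool y in the lean plane"
    t=np.radians(tilt); f=np.array([np.cos(psi),np.sin(psi),0]); u=np.array([0,0,1.])
    z=np.sin(t)*f-np.cos(t)*u; y=np.cos(t)*f+np.sin(t)*u
    return R.from_matrix(np.c_[np.cross(y,z),y,z])
def plan(p1,R1,n=1,p0=None,R0=None):
    "n equal stages; each printed in the tool axes at its own start: cm, deg"
    if p0 is None: o=ctrl.get_obs(); p0,R0=o["eef_pos"],R.from_rotvec(o["eef_rot"])
    p1=np.array(p1); rv=(R0.inv()*R1).as_rotvec(); 
    for i in range(n):
        Ri=R0*R.from_rotvec(rv*i/n)
        print("cm",np.round(Ri.inv().apply((p1-p0)/n)*100,2),"deg",np.round(np.degrees(rv/n),2))
def st():
    o=ctrl.get_obs(); print("t",o["time_s"],"p",o["eef_pos"].round(4),"R",o["eef_rot"].round(3),"F",o["ft_force"].round(2),"gap",round(o["finger_gap"],3),"gf",o["gripper_force"],"j",o["joints"].round(2))
E
python3 - <<'E'
from h import *
plan([.43,.0755,.17],Rt(0),3)
E
```

```text
cm [-11.82 -14.01   4.46] deg [-1.000e-02  1.000e-02  2.293e+01]
cm [-16.35  -8.29   4.46] deg [-1.000e-02  1.000e-02  2.293e+01]
cm [-18.29  -1.27   4.45] deg [-1.000e-02  1.000e-02  2.293e+01]
```

Emit:
{"api": "move_arm", "payload": {
  "rows": [
    {"delta_pos": [-2.4,-2.8,0.9],"dr": [0,0,4.6]},
    {"delta_pos": [-4.7,-5.6,1.8],"dr": [0,0,9.2]},
    {"delta_pos": [-7.1,-8.4,2.7],"dr": [0,0,13.8]},
    {"delta_pos": [-9.5,-11.2,3.6],"dr": [0,0,18.3]},
    {"delta_pos": [-11.8,-14.0,4.5],"dr": [0,0,22.9]}
  ],
  "fingers": 0.22,
  "squeeze": 30
}}

```text
time_s: 0.72
eef_pos: [0.3388, 0.429, 0.2586]
eef_rot: [1.299, 2.86, 0.001]
ft_force: [0.7, 0.0, 0.7]
finger_gap: 0.778
gripper_force: 0.0
```

Emit:
{"api": "move_arm", "payload": {
  "rows": [
    {"delta_pos": [-3.3,-1.7,0.9],"dr": [0,0,4.6]},
    {"delta_pos": [-6.6,-3.3,1.8],"dr": [0,0,9.2]},
    {"delta_pos": [-9.8,-5.0,2.7],"dr": [0,0,13.8]},
    {"delta_pos": [-13.1,-6.6,3.6],"dr": [0,0,18.3]},
    {"delta_pos": [-16.4,-8.3,4.5],"dr": [0,0,22.9]}
  ]
}}

```text
time_s: 1.13
eef_pos: [0.3848, 0.2514, 0.2139]
eef_rot: [1.84, 2.546, 0.002]
ft_force: [1.2, 0.0, -0.2]
finger_gap: 0.78
gripper_force: 0.0
```

Emit:
{"api": "move_arm", "payload": {
  "rows": [
    {"delta_pos": [-3.7,-0.3,0.9],"dr": [0,0,4.6]},
    {"delta_pos": [-7.3,-0.5,1.8],"dr": [0,0,9.2]},
    {"delta_pos": [-11.0,-0.8,2.7],"dr": [0,0,13.8]},
    {"delta_pos": [-14.6,-1.0,3.6],"dr": [0,0,18.3]},
    {"delta_pos": [-18.3,-1.3,4.5],"dr": [0,0,22.9]}
  ]
}}

```text
time_s: 1.55
eef_pos: [0.4306, 0.0739, 0.1689]
eef_rot: [2.309, 2.13, 0.002]
ft_force: [0.2, 0.5, 0.0]
finger_gap: 0.78
gripper_force: 0.0
```

```bash
python3 - <<'E'
from h import *
st(); plan([.43,.0755,.095],Rt(0),1)
E
```

```text
t 1.55 p [0.4306 0.0739 0.1689] R [2.309e+00 2.130e+00 2.000e-03] F [0.18 0.51 0.02] gap 0.78 gf 0.0 j [-0.57  0.28  0.35  2.23 -0.16  0.66 -0.18]
cm [ 0.15 -0.08  7.39] deg [ 0.07 -0.04 -0.1 ]
```

Emit:
{"api": "move_arm", "payload": {
  "rows": [
    {"delta_pos": [0.1,-0.1,2.5],"dr": [0,0,0]},
    {"delta_pos": [0.1,-0.1,5.0],"dr": [0,0,0]},
    {"delta_pos": [0.1,-0.1,7.4],"dr": [0,0,0]},
    {"delta_pos": [0.1,-0.1,7.9],"dr": [0,0,0]},
    {"delta_pos": [0.1,-0.1,8.2],"dr": [0,0,0]}
  ]
}}

```text
time_s: 1.97
eef_pos: [0.429, 0.0762, 0.0861]
eef_rot: [-2.305, -2.133, 0.003]
ft_force: [0.2, -0.2, -0.4]
finger_gap: 0.78
gripper_force: 0.0
```

```bash
python3 - <<'E'
from h import *
st(); snap("scene","s2.png",(270,230,400,340),6)
E
```

```text
t 1.9667 p [0.429  0.0762 0.0861] R [-2.305 -2.133  0.003] F [ 0.17 -0.24 -0.39] gap 0.78 gf 0.0 j [-0.5   0.44  0.27  2.27 -0.27  0.45 -0.08]
```

View pics/s2.png

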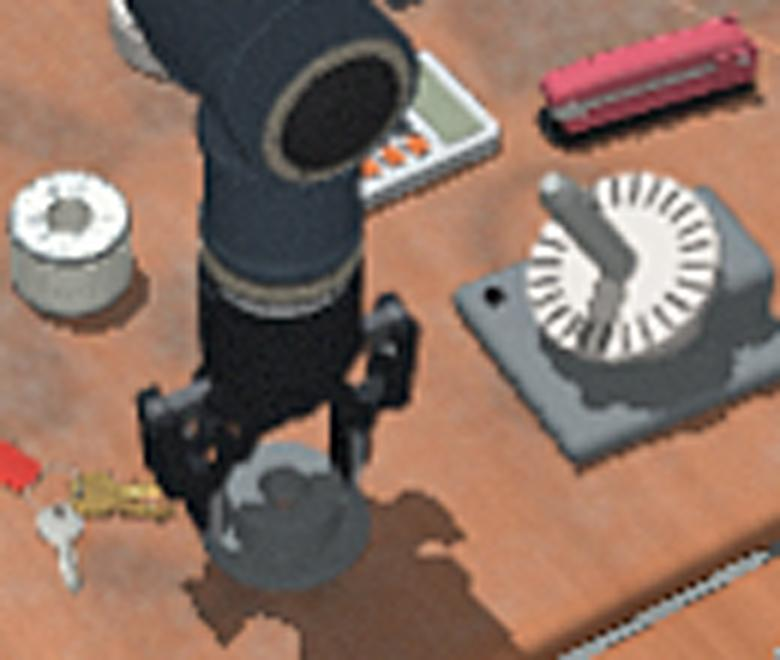

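The gripper straddles the hub at crop (285,500), with the fingertips already beside it near (205,520) and (345,470). I'll step down and feel for the flange.

Emit:
{"api": "move_arm", "payload": {
  "rows": [
    {"delta_pos": [0,0,0.2],"dr": [0,0,0]},
    {"delta_pos": [0,0,0.4],"dr": [0,0,0]},
    {"delta_pos": [0,0,0.5],"dr": [0,0,0]},
    {"delta_pos": [0,0,0.6],"dr": [0,0,0]}
  ]
}}

```text
time_s: 2.35
eef_pos: [0.4297, 0.0766, 0.0815]
eef_rot: [2.305, 2.134, 0.002]
ft_force: [-0.0, 0.4, 1.2]
finger_gap: 0.779
gripper_force: 0.0
```

Emit:
{"api": "move_arm", "payload": {
  "rows": [
    {"delta_pos": [0,0,0.1],"dr": [0,0,0]},
    {"delta_pos": [0,0,0.2],"dr": [0,0,0]}
  ]
}}

```text
time_s: 2.52
eef_pos: [0.4295, 0.0765, 0.0791]
eef_rot: [2.305, 2.134, 0.001]
ft_force: [-0.3, 0.7, 0.5]
finger_gap: 0.786
gripper_force: 0.0
```

Emit:
{"api": "move_arm", "payload": {
  "rows": [
    {"delta_pos": [0,0,-0.2],"dr": [0,0,0]},
    {"delta_pos": [0,0,-0.2],"dr": [0,0,0]},
    {"delta_pos": [0,0,-0.2],"dr": [0,0,0]},
    {"delta_pos": [0,0,-0.2],"dr": [0,0,0]},
    {"delta_pos": [0,0,-0.2],"dr": [0,0,0]}
  ],
  "fingers": 1,
  "squeeze": 50
}}

```text
time_s: 2.93
eef_pos: [0.4295, 0.0764, 0.0812]
eef_rot: [2.305, 2.134, 0.001]
ft_force: [-1.4, 0.2, 5.8]
finger_gap: 0.638
gripper_force: 53.2
```

Emit:
{"api": "move_arm", "payload": {
  "rows": [
    {"delta_pos": [0,0,0],"dr": [0,0,0]},
    {"delta_pos": [0,0,0],"dr": [0,0,0]}
  ]
}}

```text
time_s: 3.1
eef_pos: [0.4295, 0.0764, 0.0812]
eef_rot: [2.305, 2.134, 0.001]
ft_force: [-1.3, -0.2, 5.3]
finger_gap: 0.647
gripper_force: 53.2
```

```bash
python3 - <<'E'
from h import *
st(); o=ctrl.get_obs();p=o["eef_pos"]; R0=R.from_rotvec(o["eef_rot"])
# support underside is p.z below TCP
d=p[2]
up=np.array([.45,.079,.26]); plan(up,Rt(0),1)
h=SEAT+A*(.102+d)
print("hover",h);plan(h,Rt(30),2,up,Rt(0))
plan(SEAT+A*(.014+d),Rt(30),1,h,Rt(30))
E
```

```text
t 3.1 p [0.4295 0.0764 0.0812] R [2.305e+00 2.134e+00 1.000e-03] F [-1.34 -0.17  5.31] gap 0.647 gf 53.16456824541092 j [-0.49  0.46  0.26  2.28 -0.27  0.44 -0.08]
cm [  0.43   2.03 -17.88] deg [ 0.02 -0.02  0.08]
hover [0.54167352 0.08818755 0.22067123]
cm [0.82 4.53 1.97] deg [-15.   0.  -0.]
cm [0.82 3.87 3.07] deg [-15.   0.  -0.]
cm [-0.   0.   8.8] deg [0. 0. 0.]
```

Emit:
{"api": "move_arm", "payload": {
  "rows": [
    {"delta_pos": [0,0,-2],"dr": [0,0,0]},
    {"delta_pos": [0,0.5,-6],"dr": [0,0,0]},
    {"delta_pos": [0.2,1.0,-10],"dr": [0,0,0]},
    {"delta_pos": [0.3,1.5,-14],"dr": [0,0,0]},
    {"delta_pos": [0.4,2.0,-17.9],"dr": [0,0,0]}
  ]
}}

```text
time_s: 3.52
eef_pos: [0.449, 0.0785, 0.2615]
eef_rot: [-2.305, -2.134, 0.001]
ft_force: [1.9, 1.8, -1.8]
finger_gap: 0.642
gripper_force: 53.8
```

Emit:
{"api": "move_arm", "payload": {
  "rows": [
    {"delta_pos": [0.2,0.9,0.4],"dr": [-3,0,0]},
    {"delta_pos": [0.3,1.8,0.8],"dr": [-6,0,0]},
    {"delta_pos": [0.5,2.7,1.2],"dr": [-9,0,0]},
    {"delta_pos": [0.7,3.6,1.6],"dr": [-12,0,0]},
    {"delta_pos": [0.8,4.5,2.0],"dr": [-15,0,0]}
  ]
}}

```text
time_s: 3.93
eef_pos: [0.4948, 0.0834, 0.2394]
eef_rot: [2.155, 1.996, 0.264]
ft_force: [0.5, 0.1, -1.5]
finger_gap: 0.636
gripper_force: 53.8
```

Emit:
{"api": "move_arm", "payload": {
  "rows": [
    {"delta_pos": [0.2,0.8,0.6],"dr": [-3,0,0]},
    {"delta_pos": [0.3,1.6,1.2],"dr": [-6,0,0]},
    {"delta_pos": [0.5,2.4,1.8],"dr": [-9,0,0]},
    {"delta_pos": [0.7,3.1,2.5],"dr": [-12,0,0]},
    {"delta_pos": [0.8,3.9,3.1],"dr": [-15,0,0]}
  ]
}}

```text
time_s: 4.35
eef_pos: [0.5407, 0.0877, 0.2192]
eef_rot: [1.992, 1.844, 0.494]
ft_force: [0.4, -0.2, -0.9]
finger_gap: 0.64
gripper_force: 53.8
```

```bash
python3 - <<'E'
from h import *
st(); plan(SEAT+A*(.102+.081),Rt(30))
c=snap("scene","s3.png",(300,190,420,310),5)
print("tip px crop",((w2px(c,SEAT+A*.092)-[300,190])*5).round(),"seat",((w2px(c,SEAT)-[300,190])*5).round())
E
```

```text
t 4.35 p [0.5407 0.0877 0.2192] R [1.992 1.844 0.494] F [ 0.45 -0.22 -0.93] gap 0.64 gf 53.7781485915184 j [-0.78  0.26  0.54  2.22  0.24  0.21 -0.59]
cm [ 0.05  0.15 -0.06] deg [ 0.03 -0.04  0.08]
tip px crop [[309. 354.]] seat [[367. 420.]]
```

View pics/s3.png

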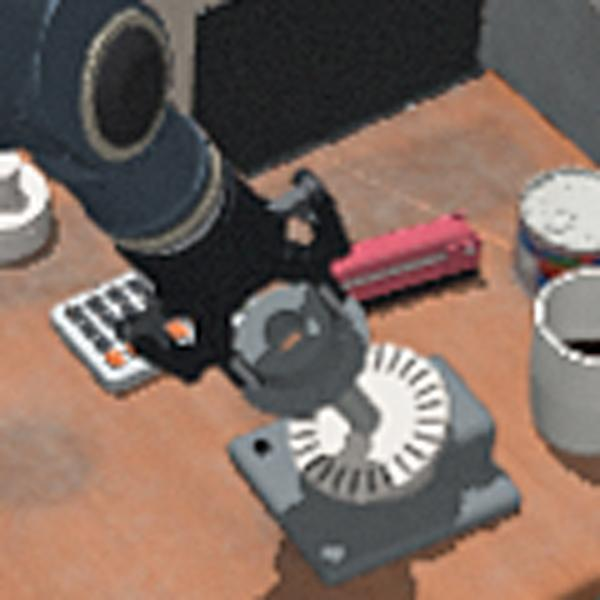

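The support hovers at crop (300,345), with the visible post running from (370,425) up into the flange. This matches the predicted tip (309,354) and seat (367,420), so I'll lower it.

Emit:
{"api": "move_arm", "payload": {
  "rows": [
    {"delta_pos": [0,0.1,0.4],"dr": [0,0,0]},
    {"delta_pos": [0,0.1,0.8],"dr": [0,0,0]},
    {"delta_pos": [0,0.1,1.2],"dr": [0,0,0]},
    {"delta_pos": [0,0.1,1.6],"dr": [0,0,0]},
    {"delta_pos": [0,0.1,2.0],"dr": [0,0,0]}
  ]
}}

```text
time_s: 4.82
eef_pos: [0.5517, 0.0868, 0.2027]
eef_rot: [1.993, 1.845, 0.493]
ft_force: [0.2, -0.4, -0.6]
finger_gap: 0.639
gripper_force: 54.6
```

```bash
python3 - <<'E'
from h import *
st(); plan(SEAT+A*(.082+.081),Rt(30))
E
```

```text
t 4.8167 p [0.5517 0.0868 0.2027] R [1.993 1.845 0.493] F [ 0.23 -0.37 -0.6 ] gap 0.639 gf 54.58128601312637 j [-0.51  0.28  0.24  2.2   0.6   0.21 -0.94]
cm [ 0.06  0.03 -0.03] deg [-0.08 -0.03  0.08]
```

Emit:
{"api": "move_arm", "payload": {
  "rows": [
    {"delta_pos": [0,0,0.5],"dr": [0,0,0]},
    {"delta_pos": [0,0,1.0],"dr": [0,0,0]},
    {"delta_pos": [0,0,1.5],"dr": [0,0,0]},
    {"delta_pos": [0,0,2.0],"dr": [0,0,0]},
    {"delta_pos": [0,0,2.5],"dr": [0,0,0]}
  ]
}}

```text
time_s: 5.23
eef_pos: [0.5644, 0.0865, 0.1813]
eef_rot: [1.992, 1.846, 0.495]
ft_force: [0.2, 1.8, -1.2]
finger_gap: 0.639
gripper_force: 54.6
```

```bash
python3 - <<'E'
from h import *
st(); plan(SEAT+A*(.017+.081),Rt(30))
E
```

```text
t 5.2333 p [0.5644 0.0865 0.1813] R [1.992 1.846 0.495] F [ 0.19  1.82 -1.21] gap 0.639 gf 54.627797305583954 j [-0.34  0.33  0.05  2.18  0.9   0.21 -1.22]
cm [-0.01  0.    3.97] deg [-0.03 -0.12  0.1 ]
```

Emit:
{"api": "move_arm", "payload": {
  "rows": [
    {"delta_pos": [0,0,0.8],"dr": [0,0,0]},
    {"delta_pos": [0,0,1.6],"dr": [0,0,0]},
    {"delta_pos": [0,0,2.4],"dr": [0,0,0]},
    {"delta_pos": [0,0,3.1],"dr": [0,0,0]},
    {"delta_pos": [0,0,3.8],"dr": [0,0,0]}
  ]
}}

```text
time_s: 5.65
eef_pos: [0.5834, 0.0849, 0.1482]
eef_rot: [1.993, 1.846, 0.495]
ft_force: [0.1, 0.5, -1.9]
finger_gap: 0.644
gripper_force: 54.6
```

```bash
python3 - <<'E'
from h import *
st(); plan(SEAT+A*(.015+.081),Rt(30))
E
```

```text
t 5.65 p [0.5834 0.0849 0.1482] R [1.993 1.846 0.495] F [ 0.1   0.54 -1.91] gap 0.644 gf 54.6245276927948 j [-0.23  0.42 -0.07  2.16  1.24  0.22 -1.54]
cm [0.   0.   0.35] deg [-0.04 -0.11  0.08]
```

Emit:
{"api": "move_arm", "payload": {
  "rows": [
    {"delta_pos": [0,0,0],"dr": [0,0,0]},
    {"delta_pos": [0,0,0],"dr": [0,0,0]},
    {"delta_pos": [0,0,0],"dr": [0,0,0]},
    {"delta_pos": [0,0,0],"dr": [0,0,0]}
  ],
  "fingers": 0.2
}}

```text
time_s: 5.98
eef_pos: [0.5835, 0.0845, 0.1492]
eef_rot: [1.992, 1.844, 0.495]
ft_force: [0.1, 0.6, -0.9]
finger_gap: 0.797
gripper_force: 0.0
```

Emit:
{"api": "move_arm", "payload": {
  "rows": [
    {"delta_pos": [0,0,-0.8],"dr": [0,0,0]},
    {"delta_pos": [0,0,-1.6],"dr": [0,0,0]},
    {"delta_pos": [0,0,-2.4],"dr": [0,0,0]},
    {"delta_pos": [0,0,-3.2],"dr": [0,0,0]},
    {"delta_pos": [0,0,-4.0],"dr": [0,0,0]}
  ]
}}

```text
time_s: 6.4
eef_pos: [0.5632, 0.0861, 0.1841]
eef_rot: [1.992, 1.844, 0.495]
ft_force: [-0.8, 0.0, 0.5]
finger_gap: 0.798
gripper_force: 0.0
```

```bash
python3 - <<'E'
from h import *
st(); plan(SEAT+A*(.115),Rt(30))
c=snap("scene","s4.png",(300,190,420,310),5)
for h in (0,.006,.03): print(((w2px(c,SEAT+A*h)-[300,190])*5).round())
E
```

```text
t 6.4 p [0.5632 0.0861 0.1841] R [1.992 1.844 0.495] F [-0.82  0.01  0.5 ] gap 0.798 gf 0.0 j [-0.15  0.34 -0.18  2.17  1.05  0.28 -1.36]
cm [ 0.04 -0.05  2.57] deg [ 0.03 -0.05  0.08]
[[367. 420.]]
[[364. 416.]]
[[349. 399.]]
```

View pics/s4.png

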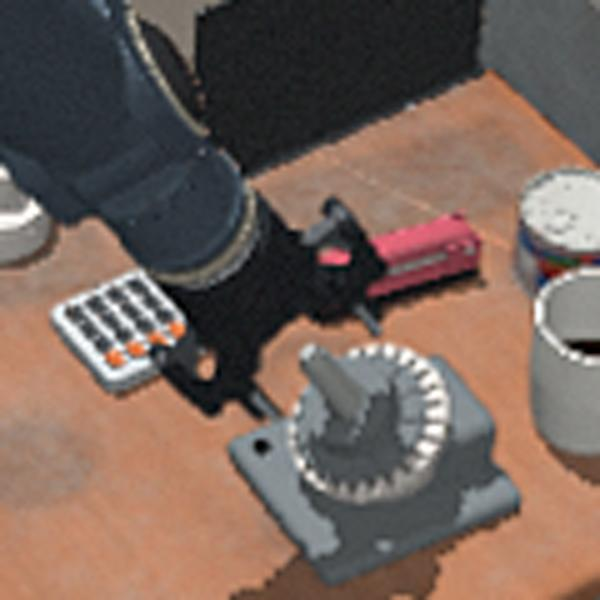

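The support wheel looks home: its flange sits at (370,420) with an even rim of white seat ticks around it. I'll press gently on the hub to be sure.

Emit:
{"api": "move_arm", "payload": {
  "rows": [
    {"delta_pos": [0,0,0],"dr": [0,0,0]},
    {"delta_pos": [0,0,0],"dr": [0,0,0]},
    {"delta_pos": [0,0,0.7],"dr": [0,0,0]},
    {"delta_pos": [0,0,1.4],"dr": [0,0,0]},
    {"delta_pos": [0,0,2.1],"dr": [0,0,0]}
  ],
  "fingers": 0.55
}}

```text
time_s: 6.87
eef_pos: [0.5742, 0.0851, 0.1646]
eef_rot: [1.992, 1.844, 0.494]
ft_force: [0.4, 0.3, 0.9]
finger_gap: 0.448
gripper_force: 0.0
```

Emit:
{"api": "move_arm", "payload": {
  "rows": [
    {"delta_pos": [0,0,0.3],"dr": [0,0,0]},
    {"delta_pos": [0,0,0.6],"dr": [0,0,0]},
    {"delta_pos": [0,0,0.8],"dr": [0,0,0]}
  ]
}}

```text
time_s: 7.12
eef_pos: [0.5781, 0.0849, 0.1577]
eef_rot: [1.992, 1.845, 0.494]
ft_force: [-0.5, 0.0, 0.9]
finger_gap: 0.449
gripper_force: 0.0
```

Emit:
{"api": "move_arm", "payload": {
  "rows": [
    {"delta_pos": [0,0,0.15],"dr": [0,0,0]},
    {"delta_pos": [0,0,0.3],"dr": [0,0,0]}
  ]
}}

```text
time_s: 7.28
eef_pos: [0.5796, 0.0848, 0.1556]
eef_rot: [1.992, 1.844, 0.494]
ft_force: [-0.5, -0.1, -0.2]
finger_gap: 0.448
gripper_force: 0.0
```

```bash
python3 - <<'E'
from h import *
st(); o=ctrl.get_obs(); print((o["eef_pos"]-SEAT)@A)
E
```

```text
t 7.2833 p [0.5796 0.0848 0.1556] R [1.992 1.844 0.494] F [-0.47 -0.12 -0.21] gap 0.448 gf 0.0 j [-0.18  0.4  -0.13  2.16  1.22  0.24 -1.52]
0.10781469331682077
```

Emit:
{"api": "move_arm", "payload": {
  "rows": [
    {"delta_pos": [0,0,0.15],"dr": [0,0,0]},
    {"delta_pos": [0,0,0.3],"dr": [0,0,0]}
  ]
}}

```text
time_s: 7.45
eef_pos: [0.5811, 0.0847, 0.1531]
eef_rot: [1.992, 1.844, 0.495]
ft_force: [0.7, -0.3, 0.4]
finger_gap: 0.45
gripper_force: 0.0
```

Emit:
{"api": "move_arm", "payload": {
  "rows": [
    {"delta_pos": [0,0,0.1],"dr": [0,0,0]},
    {"delta_pos": [0,0,0.2],"dr": [0,0,0]}
  ]
}}

```text
time_s: 7.62
eef_pos: [0.5821, 0.0846, 0.1512]
eef_rot: [1.992, 1.844, 0.494]
ft_force: [0.9, 0.9, 0.2]
finger_gap: 0.448
gripper_force: 0.0
```

```bash
python3 - <<'E'
from h import *
st(); o=ctrl.get_obs(); print((o["eef_pos"]-SEAT)@A)
E
```

```text
t 7.6167 p [0.5821 0.0846 0.1512] R [1.992 1.844 0.494] F [0.93 0.86 0.23] gap 0.448 gf 0.0 j [-0.18  0.41 -0.13  2.16  1.25  0.24 -1.55]
0.1028257768197976
```

```bash
python3 - <<'E'
from h import *
c=ctrl.read_camera("top"); print("green",px2w(c,[(307,338)],.04),"stapler-like black (260,312)",px2w(c,[(272,312)],.02))
r=SEAT+A*.205; plan(r,Rt(30))
f=np.array([.4275,.271,.20]); plan(f,Rt(0),2,r,Rt(30)); plan([.4275,.271,.09],Rt(0),1,f,Rt(0))
E
```

```text
green [[0.32066147 0.29622502 0.04      ]] stapler-like black (260,312) [[0.37700385 0.39247592 0.02      ]]
cm [  0.05  -0.03 -10.23] deg [-0.   -0.04  0.07]
cm [ 8.66 -6.07 -1.22] deg [15. -0.  0.]
cm [ 8.66 -6.18  0.39] deg [15. -0.  0.]
cm [ 0.  0. 11.] deg [0. 0. 0.]
```

Emit:
{"api": "move_arm", "payload": {
  "rows": [
    {"delta_pos": [0,0,-2],"dr": [0,0,0]},
    {"delta_pos": [0,0,-4],"dr": [0,0,0]},
    {"delta_pos": [0,0,-6],"dr": [0,0,0]},
    {"delta_pos": [0,0,-8],"dr": [0,0,0]},
    {"delta_pos": [0,0,-10.2],"dr": [0,0,0]}
  ],
  "fingers": 0.1
}}

```text
time_s: 8.08
eef_pos: [0.5304, 0.0885, 0.2401]
eef_rot: [1.993, 1.845, 0.493]
ft_force: [0.1, 0.4, 0.0]
finger_gap: 0.898
gripper_force: 0.0
```

Emit:
{"api": "move_arm", "payload": {
  "rows": [
    {"delta_pos": [1.7,-1.2,-0.2],"dr": [3,0,0]},
    {"delta_pos": [3.5,-2.4,-0.5],"dr": [6,0,0]},
    {"delta_pos": [5.2,-3.6,-0.7],"dr": [9,0,0]},
    {"delta_pos": [6.9,-4.8,-1.0],"dr": [12,0,0]},
    {"delta_pos": [8.7,-6.1,-1.2],"dr": [15,0,0]}
  ]
}}

```text
time_s: 8.5
eef_pos: [0.4787, 0.1804, 0.2199]
eef_rot: [2.158, 1.996, 0.261]
ft_force: [-0.2, 0.1, -0.7]
finger_gap: 0.897
gripper_force: 0.0
```

Emit:
{"api": "move_arm", "payload": {
  "rows": [
    {"delta_pos": [1.7,-1.2,0.1],"dr": [3,0,0]},
    {"delta_pos": [3.5,-2.5,0.2],"dr": [6,0,0]},
    {"delta_pos": [5.2,-3.7,0.3],"dr": [9,0,0]},
    {"delta_pos": [6.9,-4.9,0.4],"dr": [12,0,0]},
    {"delta_pos": [8.7,-6.2,0.4],"dr": [15,0,0]}
  ]
}}

```text
time_s: 8.92
eef_pos: [0.4269, 0.2716, 0.1995]
eef_rot: [-2.305, -2.133, 0.003]
ft_force: [0.8, 0.4, 0.3]
finger_gap: 0.899
gripper_force: 0.0
```

```bash
python3 - <<'E'
from h import *
st(); plan([.4275,.271,.12],Rt(0))
c=snap("top","t5.png",(255,190,445,330),4)
E
```

```text
t 8.9167 p [0.4269 0.2716 0.1995] R [-2.305 -2.133  0.003] F [0.77 0.38 0.32] gap 0.899 gf 0.0 j [-0.14  0.39 -0.63  2.01  0.31  0.84 -1.02]
cm [-0.05  0.09  7.95] deg [-0.13  0.01  0.05]
```

View pics/t5.png

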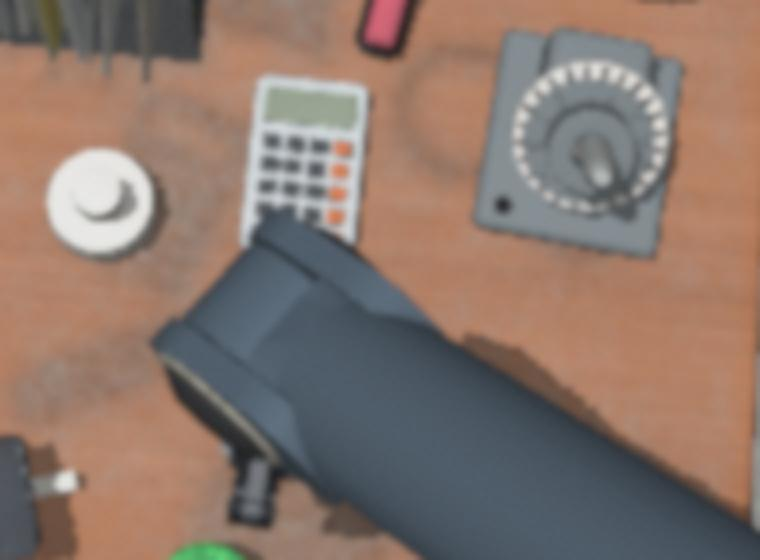

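In the top view the support is seated evenly on the seat at crop (592,140), and the arm covers the filter. I'll descend and grip.

Emit:
{"api": "move_arm", "payload": {
  "rows": [
    {"delta_pos": [0,0,2.5],"dr": [0,0,0]},
    {"delta_pos": [0,0.1,5],"dr": [0,0,0]},
    {"delta_pos": [0,0.1,7.5],"dr": [0,0,0]},
    {"delta_pos": [0,0.1,9.5],"dr": [0,0,0]},
    {"delta_pos": [0,0.1,11.3],"dr": [0,0,0]}
  ]
}}

```text
time_s: 9.38
eef_pos: [0.428, 0.2705, 0.0852]
eef_rot: [2.305, 2.134, -0.001]
ft_force: [-0.4, -0.7, -0.5]
finger_gap: 0.898
gripper_force: 0.0
```

Emit:
{"api": "move_arm", "payload": {
  "rows": [
    {"delta_pos": [0,0,0],"dr": [0,0,0]},
    {"delta_pos": [0,0,0],"dr": [0,0,0]},
    {"delta_pos": [0,0,0],"dr": [0,0,0]},
    {"delta_pos": [0,0,0],"dr": [0,0,0]},
    {"delta_pos": [0,0,0],"dr": [0,0,0]}
  ],
  "fingers": 1,
  "squeeze": 40
}}

```text
time_s: 9.8
eef_pos: [0.4288, 0.2713, 0.0877]
eef_rot: [2.305, 2.134, 0.003]
ft_force: [1.1, 0.2, -0.7]
finger_gap: 0.7
gripper_force: 44.1
```

Emit:
{"api": "move_arm", "payload": {
  "rows": [
    {"delta_pos": [0,0,0],"dr": [0,0,0]}
  ]
}}

```text
time_s: 9.88
eef_pos: [0.4286, 0.2711, 0.0874]
eef_rot: [2.305, 2.134, 0.003]
ft_force: [-0.1, 0.9, -1.3]
finger_gap: 0.699
gripper_force: 44.1
```

```bash
python3 - <<'E'
from h import *
st(); d=ctrl.get_obs()["eef_pos"][2]
u=np.array([.44,.25,.24]); plan(u,Rt(0))
h=SEAT+A*(.105+d); print("hover",h); plan(h,Rt(30),2,u,Rt(0))
E
```

```text
t 9.8833 p [0.4286 0.2711 0.0874] R [2.305 2.134 0.003] F [-0.13  0.88 -1.32] gap 0.699 gf 44.11718627687563 j [-0.24  0.56 -0.52  2.08  0.48  0.61 -1.16]
cm [ -2.01   1.32 -15.26] deg [ 0.08 -0.05  0.07]
hover [0.53708422 0.08854874 0.22864472]
cm [-7.67  5.47  0.57] deg [-15.   0.  -0.]
cm [-7.67  5.14  1.96] deg [-15.   0.  -0.]
```

Emit:
{"api": "move_arm", "payload": {
  "rows": [
    {"delta_pos": [0,0,-2],"dr": [0,0,0]},
    {"delta_pos": [-0.5,0.3,-5.5],"dr": [0,0,0]},
    {"delta_pos": [-1,0.7,-9],"dr": [0,0,0]},
    {"delta_pos": [-1.5,1.0,-12.2],"dr": [0,0,0]},
    {"delta_pos": [-2,1.3,-15.3],"dr": [0,0,0]}
  ]
}}

```text
time_s: 10.3
eef_pos: [0.4395, 0.2498, 0.2417]
eef_rot: [2.305, 2.134, 0.001]
ft_force: [0.4, 0.1, -1.4]
finger_gap: 0.697
gripper_force: 44.1
```

Emit:
{"api": "move_arm", "payload": {
  "rows": [
    {"delta_pos": [-1.5,1.1,0.1],"dr": [-3,0,0]},
    {"delta_pos": [-3.1,2.2,0.2],"dr": [-6,0,0]},
    {"delta_pos": [-4.6,3.3,0.3],"dr": [-9,0,0]},
    {"delta_pos": [-6.1,4.4,0.4],"dr": [-12,0,0]},
    {"delta_pos": [-7.7,5.5,0.6],"dr": [-15,0,0]}
  ]
}}

```text
time_s: 10.72
eef_pos: [0.4888, 0.1684, 0.2344]
eef_rot: [2.154, 1.994, 0.267]
ft_force: [0.1, -0.1, -1.7]
finger_gap: 0.702
gripper_force: 44.2
```

Emit:
{"api": "move_arm", "payload": {
  "rows": [
    {"delta_pos": [-1.5,1.0,0.4],"dr": [-3,0,0]},
    {"delta_pos": [-3.1,2.1,0.8],"dr": [-6,0,0]},
    {"delta_pos": [-4.6,3.1,1.2],"dr": [-9,0,0]},
    {"delta_pos": [-6.1,4.1,1.6],"dr": [-12,0,0]},
    {"delta_pos": [-7.7,5.1,2.0],"dr": [-15,0,0]}
  ]
}}

```text
time_s: 11.13
eef_pos: [0.537, 0.0874, 0.228]
eef_rot: [1.99, 1.843, 0.497]
ft_force: [0.5, -1.5, -1.1]
finger_gap: 0.698
gripper_force: 44.3
```

```bash
python3 - <<'E'
from h import *
st(); plan(SEAT+A*(.105+.087),Rt(30))
c=snap("scene","s6.png",(300,190,420,310),5)
print(((w2px(c,SEAT+A*.092)-[300,190])*5).round())
E
```

```text
t 11.1333 p [0.537  0.0874 0.228 ] R [1.99  1.843 0.497] F [ 0.51 -1.46 -1.05] gap 0.698 gf 44.25008182959225 j [-0.02  0.24 -0.35  2.18  0.89  0.37 -1.19]
cm [ 0.11  0.03 -0.01] deg [ 0.17 -0.08  0.07]
[[309. 354.]]
```

View pics/s6.png

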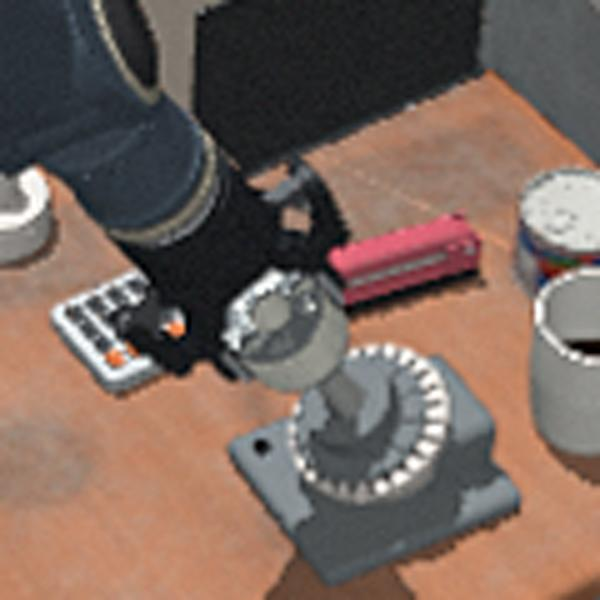

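The filter's top is at crop (272,312), which lies on the line of the post axis through (309,354) and (367,420). I'll insert it.

Emit:
{"api": "move_arm", "payload": {
  "rows": [
    {"delta_pos": [0.1,0,0.4],"dr": [0,0,0]},
    {"delta_pos": [0.1,0,0.8],"dr": [0,0,0]},
    {"delta_pos": [0.1,0,1.2],"dr": [0,0,0]},
    {"delta_pos": [0.1,0,1.6],"dr": [0,0,0]},
    {"delta_pos": [0.1,0,2.0],"dr": [0,0,0]}
  ]
}}

```text
time_s: 11.6
eef_pos: [0.5472, 0.0892, 0.2098]
eef_rot: [1.992, 1.846, 0.495]
ft_force: [0.7, 0.1, -1.3]
finger_gap: 0.701
gripper_force: 44.2
```

Emit:
{"api": "move_arm", "payload": {
  "rows": [
    {"delta_pos": [0,0,0.3],"dr": [0,0,0]},
    {"delta_pos": [0,0,0.6],"dr": [0,0,0]},
    {"delta_pos": [0,0,1.0],"dr": [0,0,0]}
  ]
}}

```text
time_s: 11.85
eef_pos: [0.5521, 0.0881, 0.2012]
eef_rot: [1.992, 1.845, 0.495]
ft_force: [0.7, 0.5, -1.4]
finger_gap: 0.7
gripper_force: 44.2
```

```bash
python3 - <<'E'
from h import *
st(); plan(SEAT+A*(.033+.087),Rt(30))
E
```

```text
t 11.85 p [0.5521 0.0881 0.2012] R [1.992 1.845 0.495] F [ 0.7  0.5 -1.4] gap 0.7 gf 44.21465849457427 j [-0.07  0.3  -0.28  2.18  1.01  0.33 -1.31]
cm [-0.08  0.07  4.12] deg [-0.   -0.06  0.08]
```

Emit:
{"api": "move_arm", "payload": {
  "rows": [
    {"delta_pos": [0,0,0.8],"dr": [0,0,0]},
    {"delta_pos": [-0.1,0.1,1.6],"dr": [0,0,0]},
    {"delta_pos": [-0.1,0.1,2.4],"dr": [0,0,0]},
    {"delta_pos": [-0.1,0.1,3.2],"dr": [0,0,0]},
    {"delta_pos": [-0.1,0.1,3.8],"dr": [0,0,0]}
  ]
}}

```text
time_s: 12.27
eef_pos: [0.5719, 0.0854, 0.1683]
eef_rot: [1.992, 1.845, 0.494]
ft_force: [-0.1, -0.1, -0.8]
finger_gap: 0.699
gripper_force: 44.2
```

Emit:
{"api": "move_arm", "payload": {
  "rows": [
    {"delta_pos": [0,0,0.2],"dr": [0,0,0]},
    {"delta_pos": [0,0,0.4],"dr": [0,0,0]},
    {"delta_pos": [0,0,0.5],"dr": [0,0,0]}
  ]
}}

```text
time_s: 12.52
eef_pos: [0.5742, 0.0853, 0.1646]
eef_rot: [1.992, 1.845, 0.494]
ft_force: [-0.3, 0.7, -0.8]
finger_gap: 0.697
gripper_force: 44.2
```

```bash
python3 - <<'E'
from h import *
st(); plan(SEAT+A*(.030+.087),Rt(30))
E
```

```text
t 12.5167 p [0.5742 0.0853 0.1646] R [1.992 1.845 0.494] F [-0.28  0.72 -0.85] gap 0.697 gf 44.21435534090171 j [-0.13  0.39 -0.2   2.16  1.19  0.28 -1.49]
cm [ 0.03 -0.02  0.13] deg [-0.01 -0.06  0.08]
```

Emit:
{"api": "move_arm", "payload": {
  "rows": [
    {"delta_pos": [0,0,0.1],"dr": [0,0,0]},
    {"delta_pos": [0,0,0.2],"dr": [0,0,0]}
  ]
}}

```text
time_s: 12.68
eef_pos: [0.5752, 0.0853, 0.1632]
eef_rot: [1.992, 1.844, 0.495]
ft_force: [-0.1, 0.1, -1.0]
finger_gap: 0.699
gripper_force: 44.2
```

Emit:
{"api": "move_arm", "payload": {
  "rows": [
    {"delta_pos": [0,0,0.1],"dr": [0,0,0]},
    {"delta_pos": [0,0,0.15],"dr": [0,0,0]}
  ]
}}

```text
time_s: 12.85
eef_pos: [0.5759, 0.0852, 0.1621]
eef_rot: [1.992, 1.844, 0.495]
ft_force: [-5.6, 0.1, 8.2]
finger_gap: 0.702
gripper_force: 45.4
```

Emit:
{"api": "move_arm", "payload": {
  "rows": [
    {"delta_pos": [0,0,0],"dr": [0,0,0]},
    {"delta_pos": [0,0,0],"dr": [0,0,0]},
    {"delta_pos": [0,0,0],"dr": [0,0,0]},
    {"delta_pos": [0,0,-1],"dr": [0,0,0]},
    {"delta_pos": [0,0,-2],"dr": [0,0,0]}
  ],
  "fingers": 0.1
}}

```text
time_s: 13.27
eef_pos: [0.5658, 0.0858, 0.1788]
eef_rot: [1.993, 1.845, 0.493]
ft_force: [-0.3, -0.5, -0.3]
finger_gap: 0.898
gripper_force: 0.0
```

Emit:
{"api": "move_arm", "payload": {
  "rows": [
    {"delta_pos": [0,0,-2],"dr": [0,0,0]},
    {"delta_pos": [0,0,-4],"dr": [0,0,0]},
    {"delta_pos": [0,0,-6],"dr": [0,0,0]},
    {"delta_pos": [0,0,-8],"dr": [0,0,0]},
    {"delta_pos": [0,0,-10],"dr": [0,0,0]}
  ]
}}

```text
time_s: 13.68
eef_pos: [0.5155, 0.0897, 0.2664]
eef_rot: [1.992, 1.844, 0.494]
ft_force: [-0.6, -0.6, -0.5]
finger_gap: 0.901
gripper_force: 0.0
```

```bash
python3 - <<'E'
from h import *
st(); u=np.array([.5655,.394,.22])
plan(u,Rt(0),2); plan([.5655,.394,.113],Rt(0),1,u,Rt(0))
c=snap("scene","s7.png",(300,190,420,310),5)
for h in(0,.03,.074): print(((w2px(c,SEAT+A*h)-[300,190])*5).round())
E
```

```text
t 13.6833 p [0.5155 0.0897 0.2664] R [1.992 1.844 0.494] F [-0.62 -0.59 -0.48] gap 0.901 gf 0.0 j [ 0.06  0.15 -0.44  2.18  0.71  0.43 -1.03]
cm [ 1.536e+01 -1.000e-02  2.670e+00] deg [ 1.5e+01 -1.0e-02  4.0e-02]
cm [15.36  0.67  2.58] deg [ 1.5e+01 -1.0e-02  4.0e-02]
cm [ 0.   0.  10.7] deg [0. 0. 0.]
[[367. 420.]]
[[349. 399.]]
[[321. 367.]]
```

View pics/s7.png

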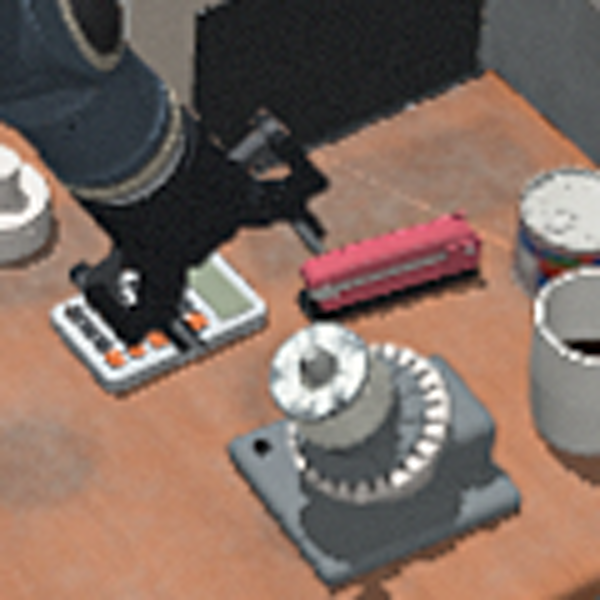

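The filter is home, with its top face centred at (321,370) against a predicted (321,367) and the post tip showing through it. Next I'll fetch the cap.

Emit:
{"api": "move_arm", "payload": {
  "rows": [
    {"delta_pos": [3.1,0,0.5],"dr": [3,0,0]},
    {"delta_pos": [6.1,0,1.1],"dr": [6,0,0]},
    {"delta_pos": [9.2,0,1.6],"dr": [9,0,0]},
    {"delta_pos": [12.3,0,2.1],"dr": [12,0,0]},
    {"delta_pos": [15.4,0,2.7],"dr": [15,0,0]}
  ],
  "fingers": 0.3
}}

```text
time_s: 14.15
eef_pos: [0.5417, 0.2435, 0.2423]
eef_rot: [2.157, 1.996, 0.261]
ft_force: [-0.8, 0.0, -0.9]
finger_gap: 0.699
gripper_force: 0.0
```

Emit:
{"api": "move_arm", "payload": {
  "rows": [
    {"delta_pos": [3.1,0.1,0.5],"dr": [3,0,0]},
    {"delta_pos": [6.1,0.3,1.0],"dr": [6,0,0]},
    {"delta_pos": [9.2,0.4,1.5],"dr": [9,0,0]},
    {"delta_pos": [12.3,0.5,2.1],"dr": [12,0,0]},
    {"delta_pos": [15.4,0.7,2.6],"dr": [15,0,0]}
  ]
}}

```text
time_s: 14.57
eef_pos: [0.567, 0.3959, 0.2181]
eef_rot: [-2.305, -2.133, 0.004]
ft_force: [-0.1, 0.4, 0.1]
finger_gap: 0.703
gripper_force: 0.0
```

```bash
python3 - <<'E'
from h import *
st(); plan([.5655,.394,.113],Rt(0))
E
```

```text
t 14.5667 p [0.567  0.3959 0.2181] R [-2.305 -2.133  0.004] F [-0.07  0.39  0.1 ] gap 0.703 gf 0.0 j [-0.28  0.65 -0.61  1.55  0.4   1.07 -1.06]
cm [-0.19 -0.11 10.51] deg [-0.15  0.05  0.06]
```

Emit:
{"api": "move_arm", "payload": {
  "rows": [
    {"delta_pos": [-0.1,0,2.5],"dr": [0,0,0]},
    {"delta_pos": [-0.2,-0.1,5],"dr": [0,0,0]},
    {"delta_pos": [-0.2,-0.1,7.5],"dr": [0,0,0]},
    {"delta_pos": [-0.2,-0.1,9.3],"dr": [0,0,0]},
    {"delta_pos": [-0.2,-0.1,10.4],"dr": [0,0,0]}
  ]
}}

```text
time_s: 14.98
eef_pos: [0.5649, 0.3917, 0.1116]
eef_rot: [2.305, 2.134, -0.006]
ft_force: [0.4, -1.1, -1.1]
finger_gap: 0.703
gripper_force: 0.0
```

Emit:
{"api": "move_arm", "payload": {
  "rows": [
    {"delta_pos": [0,0,0],"dr": [0,0,0]},
    {"delta_pos": [0,0,0],"dr": [0,0,0]},
    {"delta_pos": [0,0,0],"dr": [0,0,0]},
    {"delta_pos": [0,0,0],"dr": [0,0,0]},
    {"delta_pos": [0,0,0],"dr": [0,0,0]}
  ],
  "fingers": 1,
  "squeeze": 50
}}

```text
time_s: 15.4
eef_pos: [0.566, 0.3932, 0.1163]
eef_rot: [2.305, 2.134, 0.003]
ft_force: [0.4, -0.2, -1.2]
finger_gap: 0.35
gripper_force: 49.4
```

Emit:
{"api": "move_arm", "payload": {
  "rows": [
    {"delta_pos": [0,0,0],"dr": [0,0,0]},
    {"delta_pos": [0,0,0],"dr": [0,0,0]}
  ]
}}

```text
time_s: 15.57
eef_pos: [0.5658, 0.393, 0.1159]
eef_rot: [2.305, 2.134, 0.002]
ft_force: [-0.1, -1.7, 1.6]
finger_gap: 0.349
gripper_force: 49.8
```

```bash
python3 - <<'E'
from h import *
st(); d=ctrl.get_obs()["eef_pos"][2]
u=np.array([.555,.37,.28]); plan(u,Rt(0))
h=SEAT+A*(.106+d); print("hover",h); plan(h,Rt(30),2,u,Rt(0))
E
```

```text
t 15.5667 p [0.5658 0.393  0.1159] R [2.305e+00 2.134e+00 2.000e-03] F [-0.07 -1.69  1.62] gap 0.349 gf 49.84682500362396 j [-0.3   0.75 -0.55  1.62  0.47  0.9  -1.11]
cm [ -2.36  -0.89 -16.41] deg [ 0.07 -0.05  0.08]
hover [0.52238785 0.08970537 0.25417829]
cm [-14.1   -0.53   1.29] deg [-15.   0.  -0.]
cm [-14.1   -0.84   1.11] deg [-15.   0.  -0.]
```

Emit:
{"api": "move_arm", "payload": {
  "rows": [
    {"delta_pos": [0,0,-2],"dr": [0,0,0]},
    {"delta_pos": [-0.6,-0.2,-5.6],"dr": [0,0,0]},
    {"delta_pos": [-1.2,-0.4,-9.2],"dr": [0,0,0]},
    {"delta_pos": [-1.8,-0.7,-12.8],"dr": [0,0,0]},
    {"delta_pos": [-2.4,-0.9,-16.4],"dr": [0,0,0]}
  ]
}}

```text
time_s: 15.98
eef_pos: [0.5541, 0.3693, 0.2806]
eef_rot: [-2.305, -2.135, 0.0]
ft_force: [0.1, 0.8, -1.2]
finger_gap: 0.347
gripper_force: 49.6
```

Emit:
{"api": "move_arm", "payload": {
  "rows": [
    {"delta_pos": [-2.8,-0.1,0.3],"dr": [-3,0,0]},
    {"delta_pos": [-5.6,-0.2,0.5],"dr": [-6,0,0]},
    {"delta_pos": [-8.5,-0.3,0.8],"dr": [-9,0,0]},
    {"delta_pos": [-11.3,-0.4,1.0],"dr": [-12,0,0]},
    {"delta_pos": [-14.1,-0.5,1.3],"dr": [-15,0,0]}
  ]
}}

```text
time_s: 16.4
eef_pos: [0.5384, 0.228, 0.2664]
eef_rot: [2.154, 1.994, 0.266]
ft_force: [0.5, -0.7, -1.0]
finger_gap: 0.347
gripper_force: 49.8
```

Emit:
{"api": "move_arm", "payload": {
  "rows": [
    {"delta_pos": [-2.8,-0.2,0.2],"dr": [-3,0,0]},
    {"delta_pos": [-5.6,-0.3,0.4],"dr": [-6,0,0]},
    {"delta_pos": [-8.5,-0.5,0.7],"dr": [-9,0,0]},
    {"delta_pos": [-11.3,-0.7,0.9],"dr": [-12,0,0]},
    {"delta_pos": [-14.1,-0.8,1.1],"dr": [-15,0,0]}
  ]
}}

```text
time_s: 16.82
eef_pos: [0.5223, 0.0879, 0.2535]
eef_rot: [1.99, 1.843, 0.496]
ft_force: [1.7, -1.2, -0.4]
finger_gap: 0.35
gripper_force: 49.7
```

```bash
python3 - <<'E'
from h import *
st(); plan(SEAT+A*(.106+.116),Rt(30)); plan(SEAT+A*(.076+.116),Rt(30))
E
```

```text
t 16.8167 p [0.5223 0.0879 0.2535] R [1.99  1.843 0.496] F [ 1.69 -1.21 -0.36] gap 0.35 gf 49.70557987689972 j [ 0.06  0.18 -0.43  2.18  0.78  0.41 -1.09]
cm [ 0.18  0.03 -0.07] deg [ 0.14 -0.06  0.09]
cm [0.17 0.02 2.93] deg [ 0.14 -0.06  0.09]
```

Emit:
{"api": "move_arm", "payload": {
  "rows": [
    {"delta_pos": [0.1,0,0.3],"dr": [0,0,0]},
    {"delta_pos": [0.1,0,0.7],"dr": [0,0,0]},
    {"delta_pos": [0.1,0,1.1],"dr": [0,0,0]},
    {"delta_pos": [0.1,0,1.5],"dr": [0,0,0]},
    {"delta_pos": [0.1,0,1.8],"dr": [0,0,0]}
  ]
}}

```text
time_s: 17.23
eef_pos: [0.5328, 0.0907, 0.2374]
eef_rot: [1.991, 1.846, 0.496]
ft_force: [0.5, -0.0, -0.2]
finger_gap: 0.351
gripper_force: 49.7
```

```bash
python3 - <<'E'
from h import *
st(); plan(SEAT+A*(.074+.116),Rt(30))
E
```

```text
t 17.2333 p [0.5328 0.0907 0.2374] R [1.991 1.846 0.496] F [ 0.54 -0.   -0.16] gap 0.351 gf 49.7057318687439 j [ 0.03  0.22 -0.41  2.18  0.85  0.39 -1.16]
cm [-0.19 -0.06  1.22] deg [ 0.   -0.13  0.13]
```

Emit:
{"api": "move_arm", "payload": {
  "rows": [
    {"delta_pos": [-0.1,0,0.3],"dr": [0,0,0]},
    {"delta_pos": [-0.1,0,0.6],"dr": [0,0,0]},
    {"delta_pos": [-0.1,0,0.9],"dr": [0,0,0]}
  ]
}}

```text
time_s: 17.48
eef_pos: [0.5369, 0.0884, 0.2295]
eef_rot: [1.992, 1.845, 0.494]
ft_force: [0.5, 0.0, -0.2]
finger_gap: 0.353
gripper_force: 49.7
```

Emit:
{"api": "move_arm", "payload": {
  "rows": [
    {"delta_pos": [0,0,0.15],"dr": [0,0,0]},
    {"delta_pos": [0,0,0.3],"dr": [0,0,0]}
  ]
}}

```text
time_s: 17.65
eef_pos: [0.5382, 0.0881, 0.227]
eef_rot: [1.992, 1.845, 0.494]
ft_force: [-0.4, -0.0, -1.8]
finger_gap: 0.355
gripper_force: 49.7
```

```bash
python3 - <<'E'
from h import *
st(); plan(SEAT+A*(.074+.116),Rt(30))
E
```

```text
t 17.65 p [0.5382 0.0881 0.227 ] R [1.992 1.845 0.494] F [-0.36 -0.01 -1.79] gap 0.355 gf 49.705402851104736 j [ 0.01  0.25 -0.38  2.18  0.9   0.38 -1.2 ]
cm [ 0.04 -0.02  0.04] deg [-0.01 -0.05  0.08]
```

Emit:
{"api": "move_arm", "payload": {
  "rows": [
    {"delta_pos": [0,0,0.1],"dr": [0,0,0]},
    {"delta_pos": [0,0,0.2],"dr": [0,0,0]}
  ]
}}

```text
time_s: 17.82
eef_pos: [0.5387, 0.0883, 0.2262]
eef_rot: [1.991, 1.844, 0.494]
ft_force: [-16.1, -0.6, 18.7]
finger_gap: 0.35
gripper_force: 52.2
```

Emit:
{"api": "move_arm", "payload": {
  "rows": [
    {"delta_pos": [0,0,0.1],"dr": [0,0,0]},
    {"delta_pos": [0,0,0.15],"dr": [0,0,0]}
  ]
}}

```text
time_s: 17.98
eef_pos: [0.5387, 0.0884, 0.2261]
eef_rot: [1.99, 1.843, 0.494]
ft_force: [-22.5, -1.1, 26.7]
finger_gap: 0.353
gripper_force: 53.2
```

The cap is home and pressing on the filter. I'll relieve the push, release and retreat.

Emit:
{"api": "move_arm", "payload": {
  "rows": [
    {"delta_pos": [0,0,-0.2],"dr": [0,0,0]},
    {"delta_pos": [0,0,-0.2],"dr": [0,0,0]}
  ]
}}

```text
time_s: 18.15
eef_pos: [0.5388, 0.0882, 0.2268]
eef_rot: [1.991, 1.844, 0.496]
ft_force: [0.5, -0.6, -0.8]
finger_gap: 0.354
gripper_force: 49.7
```

Emit:
{"api": "move_arm", "payload": {
  "rows": [
    {"delta_pos": [0,0,0],"dr": [0,0,0]},
    {"delta_pos": [0,0,0],"dr": [0,0,0]},
    {"delta_pos": [0,0,0],"dr": [0,0,0]},
    {"delta_pos": [0,0,0],"dr": [0,0,0]}
  ],
  "fingers": 0.3
}}

```text
time_s: 18.48
eef_pos: [0.5391, 0.0879, 0.2258]
eef_rot: [1.993, 1.844, 0.494]
ft_force: [-0.6, 0.8, -0.3]
finger_gap: 0.701
gripper_force: 0.0
```

Emit:
{"api": "move_arm", "payload": {
  "rows": [
    {"delta_pos": [0,0,-2],"dr": [0,0,0]},
    {"delta_pos": [0,0,-4],"dr": [0,0,0]},
    {"delta_pos": [0,0,-6],"dr": [0,0,0]},
    {"delta_pos": [0,0,-8],"dr": [0,0,0]},
    {"delta_pos": [0,0,-8],"dr": [0,0,0]}
  ]
}}

```text
time_s: 18.9
eef_pos: [0.4991, 0.0919, 0.2985]
eef_rot: [1.989, 1.842, 0.5]
ft_force: [-0.2, -1.3, 0.9]
finger_gap: 0.7
gripper_force: 0.0
```

```bash
python3 - <<'E'
from h import *
st()
c=snap("scene","s8.png",(300,190,420,310),5)
for h in(0,.03,.074,.104,.132): print(((w2px(c,SEAT+A*h)-[300,190])*5).round())
E
```

```text
t 18.9 p [0.4991 0.0919 0.2985] R [1.989 1.842 0.5  ] F [-0.2  -1.29  0.9 ] gap 0.7 gf 0.0 j [ 0.12  0.08 -0.51  2.17  0.58  0.48 -0.91]
[[367. 420.]]
[[349. 399.]]
[[321. 367.]]
[[301. 345.]]
[[282. 323.]]
```

View pics/s8.png

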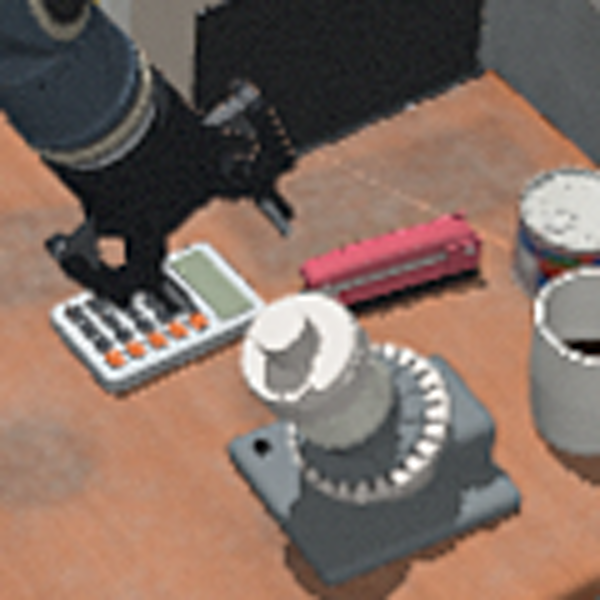

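The cap is seated: its disc face is centred near (301,348) against a predicted (301,345), the knob points outwards, and the gripper is clear.

```bash
python3 -c "
from cell import ctrl
print(ctrl.close_job())"
```

```text
the job is handed in; nothing more can be done
None
```

The support wheel, filter and cap are back on the post in that order, each checked as fully home from force readings or camera pictures, and the job is handed in (no verdict was returned); the arm never touched the calculator, stapler or tape roll.

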